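# Slide the guard bar against two sprung stops

### The arm

A 6-joint arm with a two-finger parallel gripper is mounted at the origin on a cart in front of the work surface, level with it; the furniture and walls round the work are solid. World frame = base frame: x ahead of the robot, y to its left, z up, the work surface at z = 0. Lengths are in m, angles in rad, forces in N, time in s.
With the tool pointing down it reaches from about 0.35 to 0.975 m from the base axis. Payload 7.1 kg.
Tool frame: the origin (TCP) lies midway between the tips of the shut fingers; the grasp point (between the pads) lies 19 mm behind it; z points along the fingers, x is the direction in which the jaws open and shut, and the axes are right-handed (so a half turn about z gives the same grasp; the last joint's range is limited). The gripper opens to 88 mm and grips with 3 to 60 N. Pads are 20 mm wide; open, the fingers measure 115 mm over their backs; the gripper's body (75 mm by 178 mm) begins 61 mm behind the grasp point.
Start: joints at [-1.174, 0.423, 1.63, -0, 1.089, -0.019], TCP at [0.252, -0.572, 0.223] pointing down, gripper open.
Joint ranges: [-3, 3], [-0.9, 2.11], [0.09, 2.58], [-1.31, 4.45], [0.11, 2.69], [-2.54, 2.54]. Speed limits (rad/s): [2.39, 2.39, 3.01, 3.14, 3.14, 3.14].

### API

Orientations are given as a unit quaternion [w, x, y, z].
In Python, from station import move_pose, movel, movej, command_gripper, wait, inverse_kinematics, read_camera, camera_info, MotionError, job_done, get_time, get_joint_pos, get_qvel, get_effort, get_tcp_pos, get_ee_rot, get_ft_force, get_ft_torque, get_grip_width gives the robot as it stands. Calls block until the motion is done:
- move_pose(position, orientation): joint-space move of the TCP to a pose.
- movel(position, frame=None, v=0.15, until_force=None): straight line of the TCP; frame=None keeps the orientation; v is the mean speed in m/s. With until_force (N) it stops when the force on the tool has changed by that much, and returns True; else False.
- movej(angles): joint-space move.
- command_gripper(opening): opening from 0.0 (shut) to 1.0 (fully open); the grip force is fixed at half the most; returns when the fingers have stopped.
- wait(seconds).
- inverse_kinematics(position, orientation): joint angles nearest the present ones, or None.
- read_camera(name): name is "scene" or "side" or "wrist"; returns the picture (400x640x3 uint8, red, green, blue); there is no depth.
- camera_info(name): a dict with "intrinsics" (3x3 intrinsics, pixels), "T" (4x4, takes a point from camera to world coordinates); the wrist camera has in their place "tool_from_camera" (4x4, takes a point from camera to tool coordinates, whose origin is the TCP and whose axes are the tool frame's). Camera axes: x right, y up, looking along -z (the intrinsics and any distortion apply to the point x, -y, -z); pixel columns grow to the right and rows downward; lengths in m; the calibration is good to about 2 mm. A picture is of the moment at which its call begins: read the wrist's pose just before it. camera_info takes no time and is no camera call.
A pose or a line that the arm cannot do raises MotionError and nothing moves.
- job_done(): hands the job in, once; it reports no verdict.
Readings, each from a call of its own:
- get_time(): time.
- get_joint_pos(): joint angles.
- get_qvel(): joint speeds.
- get_effort(): joint torques, N m.
- get_tcp_pos(): TCP position.
- get_ee_rot(): TCP orientation.
- get_ft_force(): force on the tool from outside, world axes, zero at the start.
- get_ft_torque(): the same for the moment, N m.
- get_grip_width(): opening from 0.0 (shut) to 1.0 (fully open).
Only numpy, scipy, OpenCV 4.12 (cv2) and the standard library are available. Lean on these libraries where they do the work, as an engineer would, in place of code of your own. Each camera call takes 0.05 s, during which the arm holds its last target.

### The job

Fit the guard bar on the stove's wooden cover board: pick up the loose steel bar lying on the left, lay it flat on the board in front of the two sprung stops and about parallel to them without touching them yet, then slide it gently towards them until one straight long side presses on both plungers at once, with neither spring pushed hard in. Leave it lying flat and bearing on both plungers, and do not disturb the other things on the board.

Things in the scene. Friction and masses are not known exactly. Their poses are not given: they have to be found in the camera images.
- guard_bar: loose straight hollow steel bar with black end caps, 25 mm (its x) by 240 mm (its y, the long way) by 20 mm high (its z), 0.26 to 0.44 kg; origin at the centre of its underside. Either long side may bear on the stops. Friction on the board resists sliding with roughly 1 to 4 N, and holds it against the springs when let go.
- stop_a: left stop, fixed on the board: block 38 x 32 mm, top 32 mm high, base plate 44 mm wide; origin under the block's centre. A plunger with a 15 mm rubber tip points along its -x (to the robot), 12 mm above the board. The tip's end is 55 mm from the origin, give or take 15 mm: a setting that varies and is not measured. It springs back 5 mm at 3 N per mm; press it with 7 N at most.
- stop_b: right stop, the same as stop_a in all sizes, but with its own plunger setting; it stands about 140 mm to the right of stop_a (its -y), up to 10 mm ahead or behind, facing nearly the same way.
- garlic_a: bystander: garlic bulb, 50 mm, front right of the board; origin under its centre
- garlic_b: bystander: garlic bulb, 53 mm, behind the stops; origin under its centre
- lemon_a: bystander: lemon, 83 x 58 x 58 mm, at the back; origin under its centre
- onion_b: bystander: red onion, 78 mm wide, 84 mm high, back left; origin under its centre
- teaspoon_a: bystander: teaspoon, 130 mm long, lying at the front; origin under its centre
- tomato_a: bystander: tomato, 74 mm wide, 69 mm high, back right; origin under its centre
- cover_board: fixed light wooden board that covers the stove, 345 x 660 mm (x by y), 10 mm thick, its top 10 mm above the stove top; all the things stand on it. Origin at the centre of its underside.

How it is judged:
On the way, in this order (a step that is already met when the one before it is completed fails the run):
1. the bar lies flat before the stops, within 25 degrees of parallel to them, touching neither (height (world z) of guard_bar below 0.014 m and angle between guard_bar's own z axis and vertical below 0.05 rad and angle between the y axis of guard_bar and the y axis of stop_a, either way round below 0.44 rad and horizontal distance between guard_bar and stop_a below 0.2 m and horizontal distance between guard_bar and stop_b below 0.2 m and x of guard_bar in the frame of stop_a below -0.04 m and contact force between guard_bar and stop_a below 0.05 N and contact force between guard_bar and stop_b below 0.05 N), for 0.2 s.
2. the bar, flat on the board, presses on both plungers at once with more than 0.6 N each (height (world z) of guard_bar below 0.014 m and contact force between guard_bar and stop_a above 0.6 N and contact force between guard_bar and stop_b above 0.6 N), for 0.3 s.
At the end, for the whole second after the job is handed in: the bar lies flat and still in front of the stops, within 25 degrees of parallel to them, still bearing on both plungers with more than 0.1 N each (height (world z) of guard_bar below 0.014 m and angle between guard_bar's own z axis and vertical below 0.05 rad and angle between the y axis of guard_bar and the y axis of stop_a, either way round below 0.44 rad and x of guard_bar in the frame of stop_a below -0.04 m and linear speed of guard_bar below 0.01 m/s and contact force between guard_bar and stop_a above 0.1 N and contact force between guard_bar and stop_b above 0.1 N); the robot touches nothing.
It fails at once if a plunger is pressed with more than 7 N (contact force between anything else and stop_a above 7 N or contact force between anything else and stop_b above 7 N).
It fails at once if a bystander on the board is moved more than 20 mm (distance of any of garlic_a, garlic_b, lemon_a, onion_b, teaspoon_a, tomato_a from where it was at the start of the episode above 0.02 m).
It also fails if it takes over 72 s, if anything falls off the work surface, if the arm or the gripper's body presses on something with over 40 N, if the wrist force passes 120 N, or if a joint passes its speed limit or range.

## Working session

There is one attempt and no reset: what is moved stays moved. The work goes in short steps, each a Python script; the robot and the scene stay as the last script left them, time stands still between calls to the robot, and variables do not carry over. Pictures are saved under pics/ and viewed, and the job is handed in when it is done.

```bash
ls; mkdir -p pics; python3 - <<'E'
from station import *
import cv2
for n in ("scene","side"):
    cv2.imwrite(f"pics/{n}0.png",cv2.cvtColor(read_camera(n),cv2.COLOR_RGB2BGR))
    print(n,camera_info(n))
print(camera_info("wrist"));print(get_time(),get_tcp_pos(),get_ee_rot(),get_ft_force())
E
```

```text
pics
scene {'intrinsics': array([[369.9701813 ,   0.        , 321.10750655],
       [  0.        , 369.9701813 , 205.47451296],
       [  0.        ,   0.        ,   1.        ]]), 'T': array([[-0.63576267,  0.55913216, -0.53214383,  0.05843171],
       [-0.77175518, -0.47307563,  0.42496281,  0.5541613 ],
       [-0.01413391,  0.68086025,  0.73227697,  0.69786822],
       [ 0.        ,  0.        ,  0.        ,  1.        ]])}
side {'intrinsics': array([[467.19801789,   0.        , 327.05216671],
       [  0.        , 467.19801789, 204.83196929],
       [  0.        ,   0.        ,   1.        ]]), 'T': array([[-0.41684957, -0.70761421,  0.57054235,  1.24405923],
       [ 0.90879235, -0.31184234,  0.27721979,  0.48379103],
       [-0.0182454 ,  0.63406347,  0.77306573,  0.98434965],
       [ 0.        ,  0.        ,  0.        ,  1.        ]])}
{'intrinsics': array([[312.37799874,   0.        , 321.79076432],
       [  0.        , 312.37799874, 193.2623532 ],
       [  0.        ,   0.        ,   1.        ]]), 'tool_from_camera': array([[ 9.99999460e-01,  7.70895462e-04, -6.96282691e-04,
        -3.34217491e-04],
       [ 5.41921719e-04, -9.58988186e-01, -2.83445526e-01,
        -7.72633513e-02],
       [-8.86233744e-04,  2.83444996e-01, -9.58988086e-01,
        -1.61877096e-01],
       [ 0.00000000e+00,  0.00000000e+00,  0.00000000e+00,
         1.00000000e+00]])}
0.1 [ 0.25227559 -0.57127078  0.22199176] [-3.79474796e-04  8.37828198e-01 -5.45933549e-01 -5.71684408e-04] [ 0.25422602 -0.05501313 -0.10800358]
```

View pics/scene0.png

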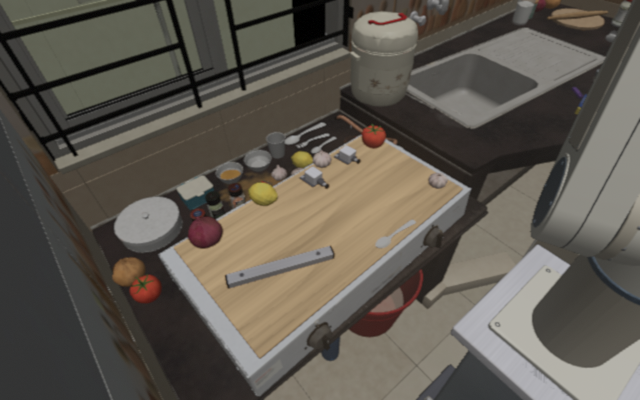

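View pics/side0.png

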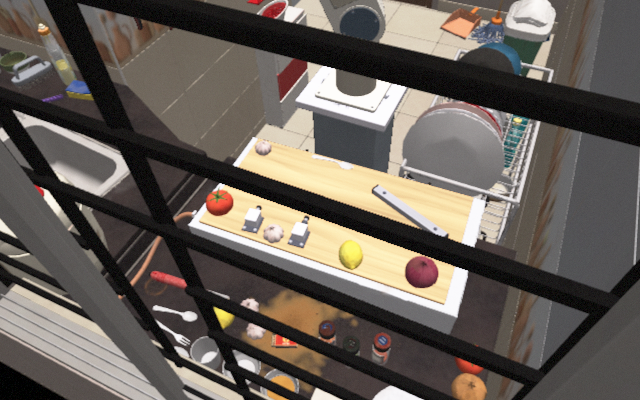

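The scene view shows the bar from about (228,279) to (334,255). The stops are at about (315,177) and (348,155), with the garlic between them at (322,159). I'll cast rays to get rough positions, then look closer with the wrist camera.

```bash
cat > h.py <<'E'
from station import *
import numpy as np, cv2
from scipy.spatial.transform import Rotation as R
def T_wrist():
    p=np.array(get_tcp_pos()); q=np.array(get_ee_rot())
    T=np.eye(4); T[:3,:3]=R.from_quat(np.roll(q,-1)).as_matrix(); T[:3,3]=p
    return T@camera_info("wrist")["tool_from_camera"]
def ray(K,T,uv,z):
    uv=np.atleast_2d(uv).astype(float)
    d=np.c_[(uv[:,0]-K[0,2])/K[0,0],-(uv[:,1]-K[1,2])/K[1,1],-np.ones(len(uv))]@T[:3,:3].T
    o=T[:3,3]; return o+d*((z-o[2])/d[:,2])[:,None]
def proj(K,T,P):
    P=np.atleast_2d(P); c=(P-T[:3,3])@T[:3,:3]
    return np.c_[K[0,2]+K[0,0]*c[:,0]/-c[:,2],K[1,2]-K[1,1]*c[:,1]/-c[:,2]]
def down(yaw): # tool x axis at yaw in world, z down
    m=np.array([[np.cos(yaw),np.sin(yaw),0],[np.sin(yaw),-np.cos(yaw),0],[0,0,-1]])
    return np.roll(R.from_matrix(m).as_quat(),1)
def save(n,im): cv2.imwrite(f"pics/{n}.png",cv2.cvtColor(im,cv2.COLOR_RGB2BGR))
E
python3 - <<'E'
from h import *
ci=camera_info("scene");K,T=ci["intrinsics"],ci["T"]
np.set_printoptions(precision=4,suppress=True)
print(ray(K,T,[[228,279],[334,255],[315,177],[348,155]],0.03))
print(ray(K,T,[[322,159],[303,159],[264,193],[205,233],[374,136],[437,180],[380,242],[412,224]],0.03))
print(R.from_quat(np.roll(get_ee_rot(),-1)).as_matrix())
E
```

```text
[[ 0.5075  0.4485  0.03  ]
 [ 0.4112  0.2392  0.03  ]
 [ 0.634   0.1133  0.03  ]
 [ 0.6447 -0.0148  0.03  ]]
[[ 0.6789  0.0521  0.03  ]
 [ 0.7133  0.0925  0.03  ]
 [ 0.6715  0.2502  0.03  ]
 [ 0.6504  0.4276  0.03  ]
 [ 0.66   -0.1332  0.03  ]
 [ 0.4181 -0.1229  0.03  ]
 [ 0.3714  0.1367  0.03  ]
 [ 0.3603  0.0416  0.03  ]]
[[ 0.4039 -0.9148 -0.0005]
 [-0.9148 -0.4039  0.0013]
 [-0.0014 -0.     -1.    ]]
```

```bash
python3 - <<'E'
from h import *
import pickle
np.set_printoptions(precision=4,suppress=True)
out={}
for n,p,y in (("w1",[0.55,0.04,0.20],0.0),("w2",[0.46,0.344,0.22],-0.43)):
    move_pose(p,down(y)); wait(0.3)
    T=T_wrist(); im=read_camera("wrist"); save(n,im); out[n]=(T,im)
    print(get_time(),get_tcp_pos(),get_joint_pos())
pickle.dump(out,open("w.pkl","wb"))
E
```

```text
2.8667 [0.55   0.0397 0.2   ] [ 0.0505  0.3446  1.8123 -0.      0.9847  0.051 ]
4.425 [0.4604 0.3434 0.22  ] [ 0.6202  0.3525  1.7462 -0.      1.0428  1.0512]
```

View pics/w1.png

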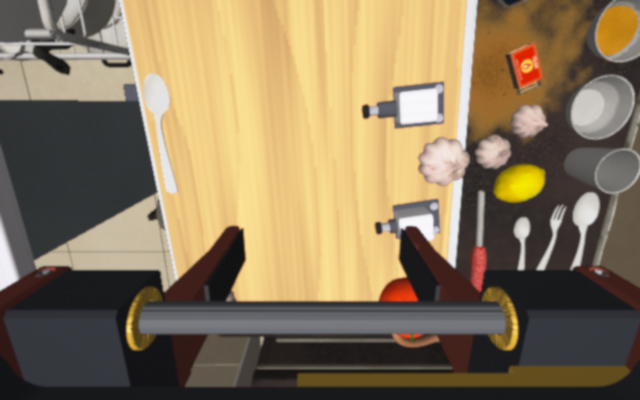

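View pics/w2.png

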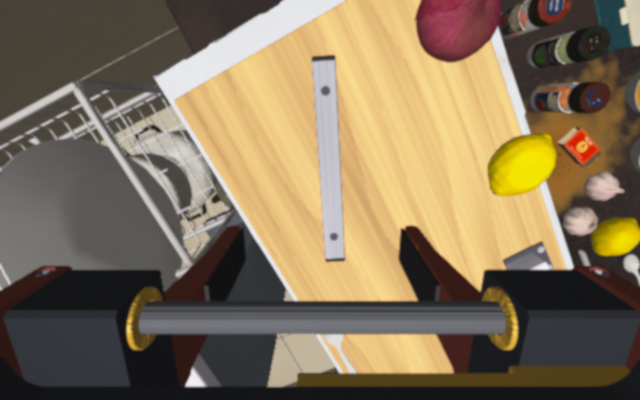

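w1 shows stop_a's tip near (365,111) and stop_b's tip near (378,227). w2 shows the bar from (323,57) to (334,261). I'll zoom in to measure both.

```bash
python3 - <<'E'
from h import *
import pickle
np.set_printoptions(precision=4,suppress=True)
o=pickle.load(open("w.pkl","rb")); K=camera_info("wrist")["intrinsics"]
T,im=o["w1"]
c=cv2.resize(im[75:245,345:455],None,fx=3.5,fy=3.5,interpolation=cv2.INTER_CUBIC); save("w1z",c)
T2,im2=o["w2"]
hsv=cv2.cvtColor(im2,cv2.COLOR_RGB2HSV)
m=((hsv[...,1]<70)|(hsv[...,2]<70)).astype(np.uint8)*255
m=cv2.morphologyEx(m,cv2.MORPH_OPEN,np.ones((3,3)))
box=np.zeros_like(m);box[40:280,295:360]=255; m&=box
cs,_=cv2.findContours(m,cv2.RETR_EXTERNAL,cv2.CHAIN_APPROX_NONE)
cn=max(cs,key=cv2.contourArea); r=cv2.minAreaRect(cn); b=cv2.boxPoints(r); print(r,b)
# project contour to top plane z=.03 and minAreaRect there in mm
P=ray(K,T2,cn[:,0,:],0.03)[:,:2].astype(np.float32)*1000
r=cv2.minAreaRect(P);print("bar top",r, cv2.boxPoints(r))
z=cv2.resize(im2[40:280,280:380],None,fx=2.4,fy=2.4);save("w2z",z)
E
```

```text
((328.92413330078125, 158.21035766601562), (203.47181701660156, 23.43008804321289), 86.633544921875) [[311.2552  57.3379]
 [334.6448  55.9621]
 [346.5931 259.0828]
 [323.2034 260.4586]]
bar top ((469.6806335449219, 343.4966125488281), (235.69549560546875, 24.964323043823242), 68.90648651123047) [[415.6225 238.0376]
 [438.9141 229.0531]
 [523.7388 448.9557]
 [500.4472 457.9401]]
```

View pics/w1z.png

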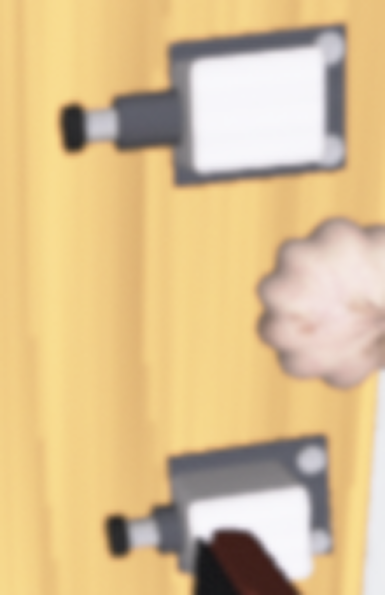

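View pics/w2z.png

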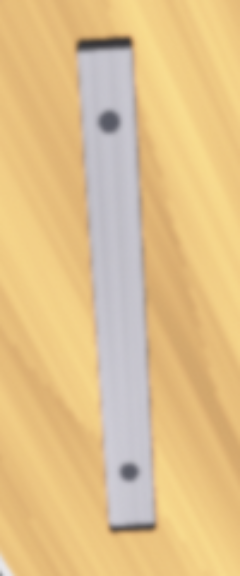

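```bash
python3 - <<'E'
from h import *
import pickle
np.set_printoptions(precision=4,suppress=True)
o=pickle.load(open("w.pkl","rb")); K=camera_info("wrist")["intrinsics"]
T,im=o["w1"]
z=lambda p:np.array(p)/3.5+[345,75]
tips=ray(K,T,z([[62,128],[108,536]]),0.022);print("tips",tips)
print("axis a",ray(K,T,z([[74,128],[150,118],]),0.022)," b",ray(K,T,z([[118,536],[175,529]]),.022))
print("plates a",ray(K,T,z([[170,45],[176,186],[347,165],[345,25]]),0.012))
print("plates b",ray(K,T,z([[170,459],[325,436],[330,552]]),0.012))
d=tips[0]-tips[1];print("line yaw deg",np.degrees(np.arctan2(d[1],d[0])))
E
```

```text
tips [[ 0.5926  0.1065  0.022 ]
 [ 0.6128 -0.0259  0.022 ]]
axis a [[0.5962 0.1065 0.022 ]
 [0.6189 0.1094 0.022 ]]  b [[ 0.6162 -0.0259  0.022 ]
 [ 0.6351 -0.0234  0.022 ]]
plates a [[0.6258 0.1305 0.012 ]
 [0.6303 0.0885 0.012 ]
 [0.6834 0.0949 0.012 ]
 [0.6782 0.1362 0.012 ]]
plates b [[ 0.6343 -0.0021  0.012 ]
 [ 0.6858  0.006   0.012 ]
 [ 0.6919 -0.0362  0.012 ]]
line yaw deg 98.66748069351607
```

Measured so far:
- **Bar:** centre (0.470, 0.3435), long axis at 68.9°.
- **Tips:** (0.593, 0.1065) and (0.613, −0.026), so the line through them is at 98.7°.

Plan: grip the bar at its middle and lay it down about 25 mm short of the tips. Then open the jaws partly and push with the back finger at the midpoint, so the load shares between both plungers, and back off slowly.

```bash
python3 - <<'E'
from h import *
np.set_printoptions(precision=4,suppress=True)
q=down(np.radians(-21.1))
move_pose([0.4697,0.3435,0.10],q)
F=np.array([get_ft_force() for _ in range(1)]);print(F)
movel([0.4697,0.3435,0.014],v=0.1)
command_gripper(0.0); print("w",get_grip_width()*88, get_tcp_pos(),get_ft_force(),get_time())
movel([0.4697,0.3435,0.10],v=0.15); wait(.2)
print("lift",get_grip_width()*88,get_ft_force(),get_time())
T=T_wrist();save("w3",read_camera("wrist"))
E
```

```text
[[-0.9058  0.2969  0.5771]]
w 24.72930337626645 [0.4698 0.3435 0.014 ] [ 0.9553 -0.554  -0.3738] 6.9667
lift 24.864953570815896 [ 0.0636  0.3286 -3.5402] 7.8917
```

View pics/w3.png

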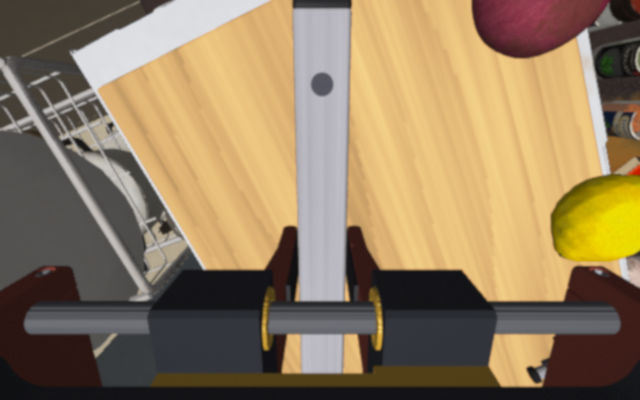

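The bar is held squarely (24.9 mm grip, about 0.36 kg). Next I lay it down in front of the stops.

```bash
python3 - <<'E'
from h import *
import pickle
np.set_printoptions(precision=4,suppress=True)
a=np.radians(8.7);n=np.array([np.cos(a),np.sin(a)]);mid=np.array([.6027,.0403])
c=mid-n*0.0375; print(c)
move_pose([*c,0.12],down(a)); 
movel([*c,0.03],v=0.1)
print(movel([*c,0.0138],v=0.02,until_force=4), get_tcp_pos(),get_ft_force())
command_gripper(0.5); wait(0.3)
print(get_grip_width()*88,get_tcp_pos(),get_ft_force(),get_time())
T=T_wrist();im=read_camera("wrist");save("w4",im);pickle.dump((T,im),open("w4.pkl","wb"))
save("s4",read_camera("scene"))
save("w4z",cv2.resize(im[0:260,260:460],None,fx=2.3,fy=2.3,interpolation=cv2.INTER_CUBIC))
E
```

```text
[0.5656 0.0346]
True [0.5653 0.0346 0.014 ] [0.0119 1.2206 5.812 ]
44.02510596320725 [0.5642 0.0346 0.013 ] [-0.1851 -0.7006 -0.4944] 11.8083
```

View pics/w4.png

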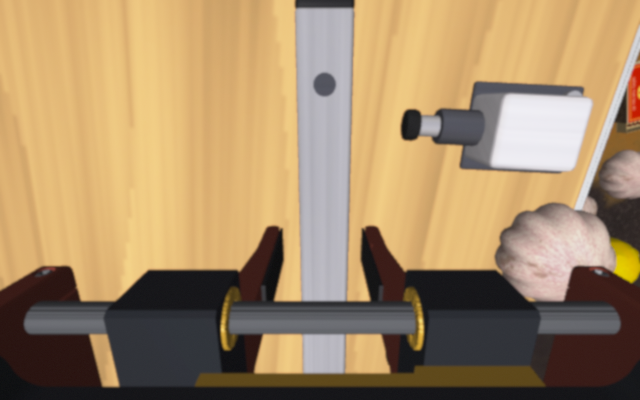

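View pics/s4.png

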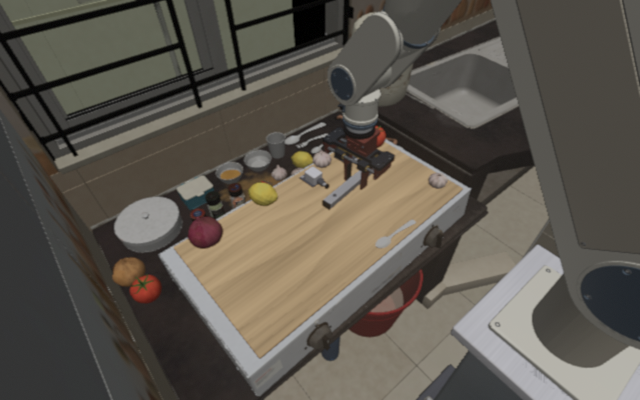

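The bar lies flat with its right edge at about column 352. Stop_a's tip is at (402,125), so they aren't touching. I'll compute the gap, then slide in small force-logged steps.

```bash
python3 - <<'E'
from h import *
import pickle
np.set_printoptions(precision=4,suppress=True)
T,im=pickle.load(open("w4.pkl","rb"));K=camera_info("wrist")["intrinsics"]
a=np.radians(8.7);n=np.array([np.cos(a),np.sin(a)]);t=np.array([-np.sin(a),np.cos(a)])
e=ray(K,T,[[353,30],[350.5,200]],0.03)[:,:2];tip=ray(K,T,[[402,125]],0.022)[:,:2]
print("edge n",e@n,"t",e@t,"tip",tip@n,tip@t)
m=np.array([.6027,.0403]);print("mid",m@n,m@t)
# free slide: back finger starts ~9.6 mm behind bar
p0=np.array(get_tcp_pos()); print(p0)
def F():
    f=[];
    for _ in range(12): wait(0.01); f.append(get_ft_force())
    f=np.mean(f,0)[:2]; return f@n,f@t,get_ft_torque()[2]
print("base",F())
c=p0[:2]@n; tt=m@t
for s in (0.007,0.013,0.017,0.021):
    movel([*(n*(c+s)+t*tt),0.0135],v=0.03); print(s,np.array(get_tcp_pos())[:2]@n-c,F(),get_time())
save("w5",read_camera("wrist"))
E
```

```text
edge n [0.5755 0.5764] t [ 0.0552 -0.0196] tip [0.6008] [0.0156]
mid 0.6018610766355565 -0.051328592724609066
[0.5642 0.0345 0.0131]
base (np.float64(0.0048934256830824386), np.float64(0.034333648943461484), np.float64(-0.03913328254980776))
0.007 0.007307935165816404 (np.float64(0.055691870513092184), np.float64(-0.16086597996452945), np.float64(0.025896911162257306)) 12.4917
0.013 0.013300788267608277 (np.float64(-0.10911025821519181), np.float64(0.12597485070699735), np.float64(0.010377340103055797)) 12.9417
0.017 0.017106094598275168 (np.float64(-0.83583317521854), np.float64(-0.1232637027877791), np.float64(0.00897789776005181)) 13.325
0.021 0.02147801078101874 (np.float64(-0.3983726248091614), np.float64(0.1311601669421749), np.float64(-0.01598179408536594)) 13.7083
```

View pics/w5.png

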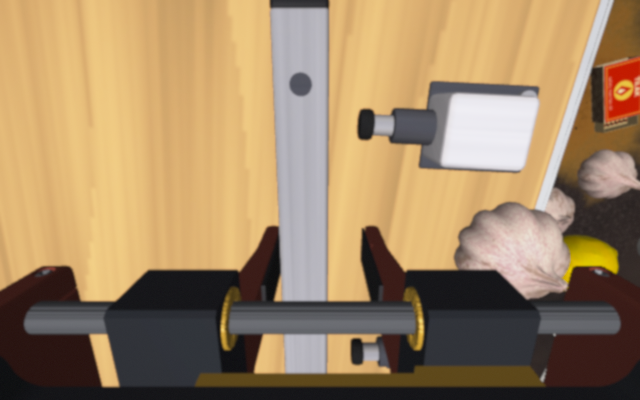

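Both tips are now visible: A at (358,124) and B at (351,350). The bar's edge is at about column 328, with clear gaps. I'll measure parallelism from this view.

```bash
python3 - <<'E'
from h import *
np.set_printoptions(precision=4,suppress=True)
im=cv2.cvtColor(cv2.imread("pics/w5.png"),cv2.COLOR_BGR2RGB)
T=T_wrist();K=camera_info("wrist")["intrinsics"]
a=np.radians(8.7);n=np.array([np.cos(a),np.sin(a)]);t=np.array([-np.sin(a),np.cos(a)])
s=cv2.cvtColor(im,cv2.COLOR_RGB2HSV)[...,1].astype(int)
uv=[]
for v in list(range(20,220,20))+[364,368]:
    seg=s[v,315:345]; i=np.argmax(np.diff(seg)); uv.append((315+i+1,v))
P=ray(K,T,uv,0.03)[:,:2]; L=np.c_[P@n,P@t]; print(np.c_[uv,L])
k=np.polyfit(L[:10,1],L[:10,0],1)
tip=ray(K,T,[[357.5,124],[350.5,350]],0.022)[:,:2]; print("tips",np.c_[tip@n,tip@t],"gap mm",1000*(tip@n-np.polyval(k,tip@t)),"slope",k)
print("bar ctr t", (ray(K,T,[[301,4]],0.03)[0,:2]@t)-0.120)
c=im[330:375,310:400]; save("w5z",cv2.resize(c,None,fx=7,fy=7,interpolation=cv2.INTER_CUBIC))
save("w5y",cv2.resize(im[90:160,310:400],None,fx=7,fy=7,interpolation=cv2.INTER_CUBIC))
E
```

```text
[[329.      20.       0.587    0.0589]
 [329.      40.       0.587    0.0513]
 [328.      60.       0.5866   0.0434]
 [328.      80.       0.5867   0.0353]
 [328.     100.       0.5867   0.0269]
 [328.     120.       0.5868   0.0182]
 [328.     140.       0.5868   0.0091]
 [328.     160.       0.5869  -0.0002]
 [328.     180.       0.5869  -0.0099]
 [328.     200.       0.587   -0.02  ]
 [327.     364.       0.5869  -0.1197]
 [327.     368.       0.5869  -0.1226]]
tips [[ 0.6011  0.0158]
 [ 0.6011 -0.1172]] gap mm [14.2563 14.2067] slope [-0.0006  0.5868]
bar ctr t -0.055224244283792384
```

View pics/w5z.png

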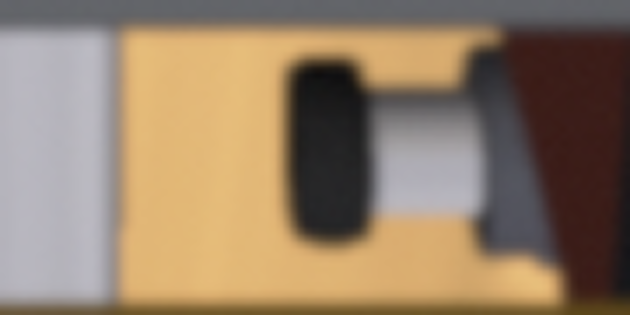

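View pics/w5y.png

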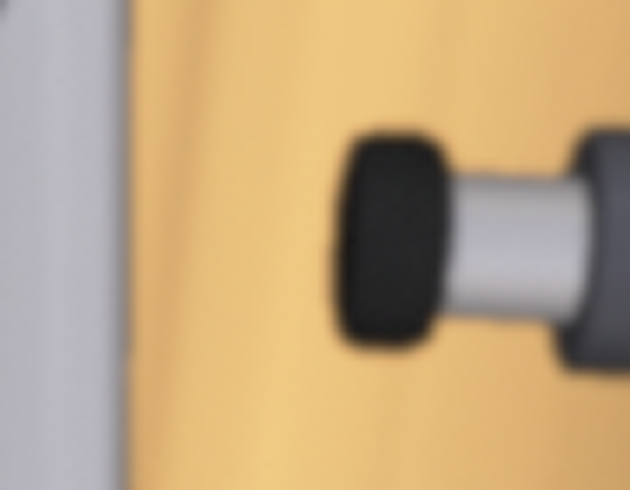

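The gaps are equal (14.3 and 14.2 mm) and the bar is parallel to the line of the tips. I'll advance 12 mm, then take 0.3 mm steps with averaged force.

```bash
python3 - <<'E'
from h import *
np.set_printoptions(precision=4,suppress=True)
a=np.radians(8.7);n=np.array([np.cos(a),np.sin(a)]);t=np.array([-np.sin(a),np.cos(a)])
tt=-0.0508
def F(k=30):
    f=[];m=[]
    for _ in range(k): wait(0.01); f.append(get_ft_force()); m.append(get_ft_torque()[2])
    f=np.mean(f,0)[:2]; return round(f@n,2),round(f@t,2),round(float(np.mean(m)),4)
c=np.array(get_tcp_pos())[:2]@n
movel([*(n*(c+0.0115)+t*tt),0.0135],v=0.02); print(F(),get_time())
s=0.0115
while s<0.0185:
    s+=0.0003
    movel([*(n*(c+s)+t*tt),0.0135],v=0.006)
    f=F(); print(round(s*1e3,2),round((np.array(get_tcp_pos())[:2]@n-c)*1e3,2),f,round(get_time(),2))
    if f[0]<-6.3: break
save("w6",read_camera("wrist"))
E
```

```text
(np.float64(-0.06), np.float64(0.04), 0.004) 14.7583
11.8 11.78 (np.float64(0.07), np.float64(0.04), 0.0102) 15.26
12.1 12.08 (np.float64(0.12), np.float64(-0.13), 0.0053) 15.76
12.4 12.17 (np.float64(-1.28), np.float64(-0.04), -0.0007) 16.26
12.7 12.21 (np.float64(-3.97), np.float64(-0.24), 0.0032) 16.76
13.0 13.14 (np.float64(-2.89), np.float64(0.2), -0.0079) 17.26
13.3 13.35 (np.float64(-2.66), np.float64(0.25), 0.0069) 17.76
13.6 13.71 (np.float64(-2.1), np.float64(0.12), -0.005) 18.26
13.9 13.93 (np.float64(-2.11), np.float64(0.09), -0.0094) 18.76
14.2 14.2 (np.float64(-2.25), np.float64(-0.15), -0.0001) 19.26
14.5 14.36 (np.float64(-3.15), np.float64(-0.27), 0.0034) 19.76
14.8 14.5 (np.float64(-4.89), np.float64(-0.27), 0.0104) 20.26
15.1 14.68 (np.float64(-5.37), np.float64(-0.47), 0.0161) 20.76
15.4 14.71 (np.float64(-6.14), np.float64(-0.57), 0.0129) 21.26
15.7 14.78 (np.float64(-6.92), np.float64(-0.55), 0.0111) 21.76
```

View pics/w6.png

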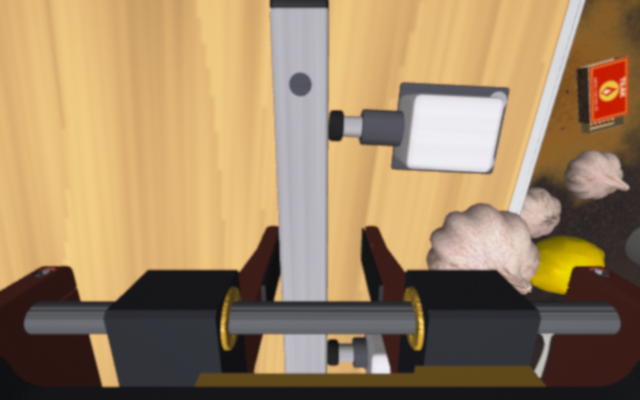

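Contact shows at about 14.3 mm of travel. Sliding friction is about 2–4 N, and the slope afterwards is about 7 N/mm, which fits both springs acting together (6 N/mm). Both tips touch the bar's edge at (329,125) and (328,352). I'll press a little further, hold, and back off very slowly.

```bash
python3 - <<'E'
from h import *
np.set_printoptions(precision=4,suppress=True)
a=np.radians(8.7);n=np.array([np.cos(a),np.sin(a)]);t=np.array([-np.sin(a),np.cos(a)])
tt=-0.0508
def F(k=30):
    f=[];m=[]
    for _ in range(k): wait(0.01); f.append(get_ft_force()); m.append(get_ft_torque()[2])
    f=np.mean(f,0)[:2]; return round(f@n,2),round(f@t,2),round(float(np.mean(m)),4)
# continue from commanded target: current actual lags ~0.9 mm
c=np.array(get_tcp_pos())[:2]@n; print(c)
s=0.0009
for ds in (.0003,.0003,.0003):
    s+=ds; movel([*(n*(c+s)+t*tt),0.0135],v=0.006); f=F()
    print(round(s*1e3,2),round((np.array(get_tcp_pos())[:2]@n-c)*1e3,2),f,round(get_time(),2))
    if f[0]<-8.2: break
F(30)
while s>-0.003:
    s-=0.0004; movel([*(n*(c+s)+t*tt),0.0135],v=0.004); f=F(15)
    print(round(s*1e3,2),round((np.array(get_tcp_pos())[:2]@n-c)*1e3,2),f,round(get_time(),2))
T=T_wrist();im=read_camera("wrist");save("w7",im)
E
```

```text
0.5992329708109341
1.2 -0.0 (np.float64(-7.7), np.float64(-0.69), 0.0316) 22.31
1.5 0.13 (np.float64(-7.99), np.float64(-0.67), 0.024) 22.81
1.8 0.12 (np.float64(-8.68), np.float64(-0.7), 0.0199) 23.31
1.4 0.14 (np.float64(-7.96), np.float64(-0.45), 0.0181) 23.93
1.0 0.11 (np.float64(-6.65), np.float64(-0.56), 0.0098) 24.31
0.6 0.14 (np.float64(-5.54), np.float64(-0.51), 0.0006) 24.68
0.2 0.09 (np.float64(-4.94), np.float64(-0.01), 0.0038) 25.06
-0.2 0.1 (np.float64(-2.84), np.float64(-0.17), -0.0004) 25.43
-0.6 -0.16 (np.float64(-1.34), np.float64(0.0), -0.0046) 25.81
-1.0 -0.59 (np.float64(-0.01), np.float64(0.23), 0.0004) 26.18
-1.4 -1.39 (np.float64(0.09), np.float64(0.03), 0.0005) 26.56
-1.8 -1.78 (np.float64(-0.08), np.float64(0.0), -0.0016) 26.93
-2.2 -2.22 (np.float64(0.0), np.float64(0.05), 0.005) 27.31
-2.6 -2.6 (np.float64(-0.02), np.float64(-0.05), 0.014) 27.68
-3.0 -3.03 (np.float64(-0.26), np.float64(0.25), -0.0135) 28.06
```

View pics/w7.png

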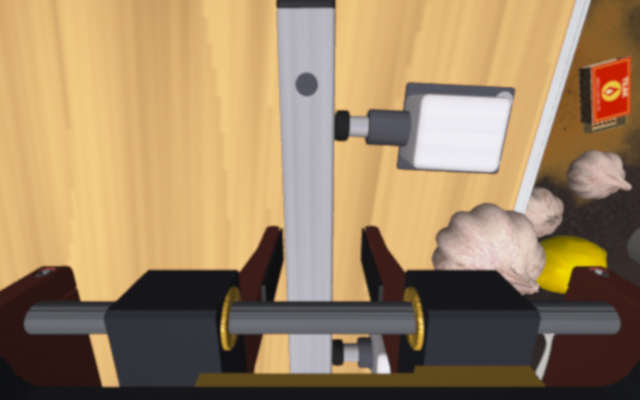

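Backing off released cleanly. Both tips look in contact: A at (335,125), B at (334,352). As a check, I'll compare the visible rod lengths (tip to barrel) before and after, to subpixel precision.

```bash
python3 - <<'E'
from h import *
np.set_printoptions(precision=2,suppress=True,linewidth=200)
ims={k:cv2.cvtColor(cv2.imread(f"pics/{k}.png"),cv2.COLOR_BGR2GRAY).astype(float) for k in("w5","w6","w7")}
def edges(p,u0):
    # gradient crossing positions: strong extremes w/ parabola fit
    g=np.gradient(p);out=[]
    for i in range(1,len(g)-1):
        if abs(g[i])>12 and abs(g[i])>=abs(g[i-1]) and abs(g[i])>abs(g[i+1]):
            A,B,C=abs(g[i-1]),abs(g[i]),abs(g[i+1]); out.append((round(u0+i+(A-C)/2/(A-2*B+C),2),int(g[i])))
    return out
for nm,rows,off in(("A",(122,128),{"w5":350,"w6":322,"w7":328}),("B",(348,355),{"w5":343,"w6":320,"w7":326})):
    for k in ims:
        u0=off[k]; print(nm,k,edges(ims[k][rows[0]:rows[1],u0:u0+60].mean(0),u0))
E
```

```text
A w5 [(np.float64(357.26), -53), (np.float64(373.97), 44), (np.float64(393.52), -33)]
A w6 [(np.float64(327.68), -33), (np.float64(343.2), 47), (np.float64(361.81), -34)]
A w7 [(np.float64(333.73), -37), (np.float64(349.21), 47), (np.float64(368.09), -34)]
B w5 [(np.float64(350.33), -49), (np.float64(362.79), 38), (np.float64(378.32), -27)]
B w6 [(np.float64(326.55), -36), (np.float64(338.2), 41), (np.float64(353.03), -26), (np.float64(367.21), 12)]
B w7 [(np.float64(331.39), -35), (np.float64(343.13), 40), (np.float64(358.11), -26), (np.float64(372.38), 12)]
```

Both rods shortened by about the same amount: A by 0.31 mm and B by 0.32 mm, or roughly 1 N each (about 0.44 and 0.41 mm while still pressing). So both plungers are bearing evenly. I'll centre the jaws on the bar, lift clear, and recheck.

```bash
python3 - <<'E'
from h import *
np.set_printoptions(precision=4,suppress=True)
a=np.radians(8.7);n=np.array([np.cos(a),np.sin(a)])
p=np.array(get_tcp_pos()); xy=p[:2]-n*0.005
movel([*xy,0.0138],v=0.02); print(get_ft_force())
movel([*xy,0.09],v=0.06); print(get_ft_force())
x2=xy-n*0.03
movel([*x2,0.16],v=0.15); wait(.3)
im=read_camera("wrist"); save("w8",im); save("s8",read_camera("scene")); save("d8",read_camera("side"))
save("w8z",cv2.resize(im[60:380,250:500],None,fx=1.8,fy=1.8,interpolation=cv2.INTER_CUBIC)); print(get_time())
E
```

```text
[ 0.222  -0.1867 -0.5292]
[ 0.6794  0.2156 -1.0403]
31.0333
```

View pics/w8.png

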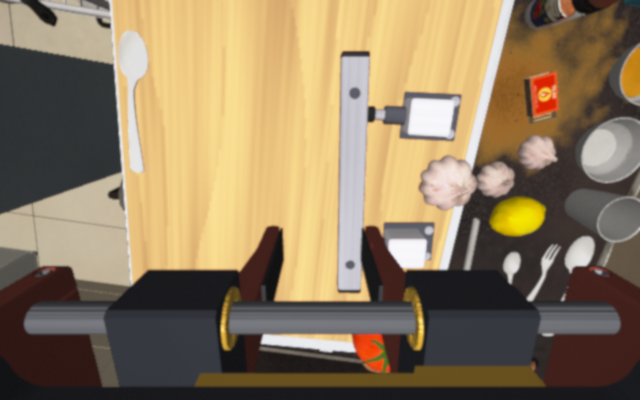

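View pics/d8.png

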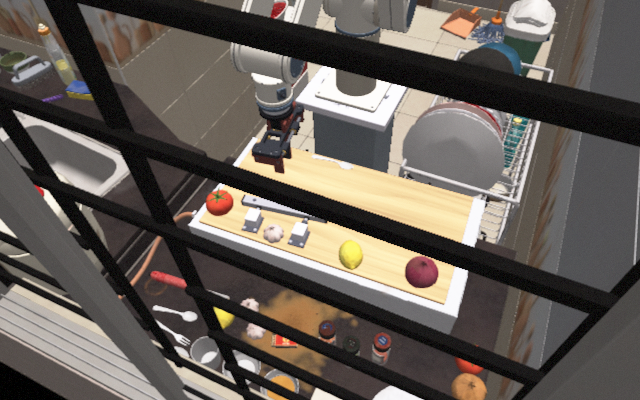

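The bar rests against tip A at (369,114), and the other things have not moved. Tip B is hidden by a finger here, so I'll take one view from further right.

```bash
python3 - <<'E'
from h import *
p=np.array(get_tcp_pos()); movel([p[0],p[1]-0.13,0.16],v=0.15); wait(.2)
im=read_camera("wrist"); save("w9",im); save("w9z",cv2.resize(im[20:220,280:460],None,fx=3,fy=3,interpolation=cv2.INTER_CUBIC)); print(get_time())
E
```

```text
32.3
```

View pics/w9z.png

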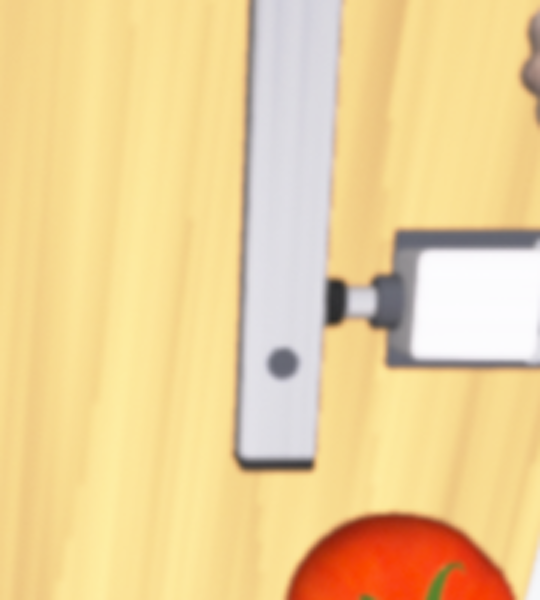

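Tip B also touches the bar's side, at (328,300) in the crop. I'm handing the job in.

```bash
python3 -c "
from station import *
job_done();print(get_time())"
```

```text
the job is handed in; nothing more can be done
the job is handed in; nothing more can be done
```

The guard bar is lying flat on the board, pressing on both plungers. I handed the job in just after 32 s of the 72 s allowed; no verdict is reported.

- **Placing:** I gripped the bar at its middle and laid it down about 25 mm short of the stops, parallel to them. After a first slide the camera showed equal gaps of 14.3 and 14.2 mm.
- **Pushing:** I pushed it with one finger midway between the plungers, in 0.3 mm steps, up to about 8.7 N at the wrist. At least about 2 N of that was friction, so I estimate each plunger stayed well under the 7 N limit. I then backed off slowly.
- **Bearing on the plungers:** After I let go, the camera showed the left plunger pushed in about 0.31 mm and the right about 0.32 mm, roughly 1 N each. Those are image estimates good to a few tenths of a newton; the plunger forces can't be read directly.
- **After lifting clear:** Pictures showed both tips against the bar's long side, nothing else visibly moved, and the robot touching nothing.

No check failed or disagreed. The first view after lifting had a finger hiding the right tip, so I took one more from further right to confirm it.

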